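Set the notebook jig to its red gauge mark

TASK

The jig must be set for the next batch of notebooks: roll its knurled brass wheel with a fingertip, gently, so that the gap between the fences closes until the black pointer stands in line with the red gauge mark. Work through the wheel only, without pushing the sliding fence itself or shifting the red mark, leave the other things on the bench where they are, and finish clear of everything.

Things in the scene. Friction and masses are not known exactly. Their poses are not given: they have to be found in the camera images.
- jig: notebook width jig: dark base 190 (x) x 320 (y) mm held fast on the bench, turned up to 0.45 rad; origin under its centre, z up. On it, on four soft rubber pads, floats a grey deck with a fixed aluminium fence near its +y (robot's left) end, a sliding fence parallel to it (each 120 long in x, tops 57 above the bench) and the brass wheel near the -y end; a white scale along the +x edge
- wheel_top (a point): top of the wheel, 96 mm above the bench when untouched, at jig x 0, y -110; axes as the jig's. The wheel shows 8 mm above two blue cheeks (each 6 thick, 80 long in y, 40 apart over their outsides). Pressed by a fingertip, wheel and deck sink straight down on the pads together from about 3 N, then 1.5 N per mm, to a stop at 6 mm; 3 to 4 mm of press grips well
- wheel: knurled brass wheel, radius 32, 24 wide, one rib orange; origin at its centre; axle along jig x. Pressed and dragged along jig y by a fingertip it rolls without slip (about 1 N), either way, in repeated strokes of about 40 mm, and stays where left. Rolling its top toward jig +y moves the sliding fence toward +y (gap closes), 3.75 mm per 10 mm of rim (12 mm per rad)
- fence (a joint): travel of the sliding fence along the jig's +y, m; 0 at the start (gap between the fences 130 mm), limit 0.075; gap = 0.130 - value. To be moved by the wheel only
- pointer (a point): tip of the thin black pointer (3 mm wide) on the sliding fence's +x end, over the white scale, 34.5 mm above the bench; axes as the jig's
- rider (a joint): place of the red gauge mark along the scale, m (0.022 to 0.052): the value that joint fence has when the pointer is in line with the middle of the mark. The mark is stiff on its rail and is left alone
- red_mark (a point): top centre of the red gauge mark, a tab 18 (x) x 6 (y) x 10 mm on the white scale, just outside the pointer's tip, 33 mm above the bench; axes as the jig's. Pointer and mark are in line when they have the same jig y
- notebook_orange: loose orange pocket notebook 80 x 130 x 14, lying beside the robot-side edge of the jig; origin under its centre. Bystander
- notebook_green: loose green pocket notebook 80 x 130 x 14, lying off the jig's +y end; origin under its centre. Bystander
- glue: loose white glue bottle with orange cap, diameter 44, 110 tall, standing beyond the jig; origin under its centre. Bystander
- jar: loose amber jar with steel lid, diameter 60, 75 tall, standing on the robot's side of the wheel; origin under its centre. Bystander
- brush: loose glue brush lying beyond the jig; origin at its underside. Bystander
- weight: loose dark steel binding weight 50 x 70 x 30, lying off the jig's -y end; origin under its centre. Bystander
- driver: loose screwdriver lying on the bench to the right; origin at its underside. Bystander

How it is judged (in metres and radians):
On the way, in this order (a step that is already met when the one before it is completed fails the run):
1. a fingertip rests on the wheel (contact force between the fingers and wheel above 1 N), for 0.2 s.
2. the pointer has come in line with the red mark (y of pointer in the frame of red_mark between -0.003 and 0.003 m), for 0.1 s.
At the end, for the whole second after the job is handed in: the pointer is within 3 mm of the middle of the red mark along the scale (within the tab's width) and at rest, the mark within 3 mm of its place, every loose thing within 15 mm of its place (all of step 2 and velocity of joint fence between -0.002 and 0.002 m/s and distance of red_mark from where it was at the start of the episode below 0.003 m and distance of each of notebook_orange, notebook_green, glue, jar, brush, weight, driver from where it was at the start of the episode below 0.015 m); the robot touches nothing.
It fails at once if the sliding fence is pushed directly (contact force between any of the arm, the fingers and fence above 1 N).
It fails at once if the red mark is shifted by more than 3 mm (distance of red_mark from where it was at the start of the episode above 0.003 m).
It fails at once if the wheel is pressed or squeezed with more than 35 N (contact force between the fingers and wheel above 35 N).
It fails at once if a loose thing is lifted or shifted by more than 15 mm (distance of any of notebook_orange, notebook_green, glue, jar, brush, weight, driver from where it was at the start of the episode above 0.015 m).
It also fails if it takes over 58 s, if anything falls off the work surface, if the arm or the gripper's body presses on something with over 40 N, if the wrist force passes 120 N, or if a joint passes its speed limit or range.

ROBOT

A 7-joint arm with a two-finger parallel gripper is mounted at the origin on the work surface. World frame = base frame: x ahead of the robot, y to its left, z up, the work surface at z = 0. Lengths are in m, angles in degrees, forces in N, time in s.
With the tool pointing down it reaches from about 0.425 to 0.875 m from the base axis. Payload 4.7 kg.
Tool frame: the origin (TCP) lies at the very end of the fingers, on their centre line; the grasp point (between the pads) lies 19 mm behind it; z points along the fingers, y is the direction in which the jaws open and shut (so a half turn about z gives the same grasp; the last joint's range is limited). The gripper opens to 87 mm and grips with 3 to 60 N. Pads are 19 mm wide; open, the fingers measure 117 mm over their backs; the gripper's body (75 mm by 190 mm) begins 51 mm behind the grasp point.
Start: joints at [-76.198, 18.392, -4.016, 83.108, 1.295, 78.541, -3.26], TCP at [0.146, 0.633, 0.223] pointing down, gripper open.
Joint ranges: [-163.93, 163.93], [-17.29, 119.83], [-79.2, 71.16], [3.27, 140.29], [-89.18, 269.18], [5.43, 117.66], [-154.24, 154.24]. Speed limits (degrees/s): [147.25, 147.25, 180, 180, 180, 180, 180].

INTERFACE

Orientations are given as [roll, pitch, yaw] about the fixed x, y, z axes, in that order (R = Rz(yaw) Ry(pitch) Rx(roll)).
In Python, from cell import * gives the robot as it stands.
- The arm moves only by the tool arm_command, never from a script. Its argument "targets" is a list that holds one entry, the list of rows, each a list of 7 numbers: the shift along the tool's x, y, z in m, then the turn, a rotation vector about the tool's x, y, z in degrees, then the gripper's target within -1 to 1 (shut at 1, half-way at 0, fully open at -1). In form: [[[tx, ty, tz, rx, ry, rz, claw], ...]]. A call has 1 to 10 rows; each row is the pose to reach, as a shift and turn from the pose commanded when the call began, along the tool's axes at that moment; what a row does not reach only later rows make up. A row lasts 1/10 s, in which the tool goes at most 50 mm and 8.59 degrees, less where a joint would pass 70% of its speed; a pose out of reach is approached as far as the arm can. A call with a gripper value outside its range is refused whole. The fingers move at their own pace and stop on an object; "newtons" is the grip in N (left out, the last holds). Time passes only in rows, so rows that repeat a pose let the fingers close. It gives the time, the measured TCP pose, the force and the opening at its end, in the units of the state.
- get_obs(): the state, without advancing time (a new reading comes with each control period).
- read_camera(name): name is "scene" or "top"; returns a dict with "img" (480x640x3 uint8, red, green, blue), "z_map" (480x640 float32, m along the optical axis (not along the pixel's ray), 0 where there is no reading), "K" (3x3 intrinsics, pixels), "origin" and "attitude" of the camera in the world. Camera axes: x right, y down, z forward; pixel columns grow to the right and rows downward; lengths in m; the calibration is good to about 2 mm. A picture is of the moment at which its call begins.
- sign_off(): hands the job in, once; it reports no verdict.
Trained networks look in the newest picture that a camera, given by its name, has taken for a name from the list of things; names that differ only in an ending like _2 or _b are one class to them, and where a whole thing is asked for, a point or a joint stands for the part that bears it (a point fixed in the world has none). Each returns a list of dicts, best first, with "conf" (0 to 1); they miss things now and then, are a little off and sometimes report something else, mostly with a low value. They report only what shows in the picture. A call takes as long as a camera call.
- search_frame(thing, camera): "position" ([column, row] in pixels, amid what is visible of it).
The state is a dict: "time_s": time; "qpos": joint angles; "joint_velocities": joint speeds; "effort": joint torques, N m; "tool_pos": TCP position; "tool_rot": TCP orientation; "force": force on the tool from outside, world axes, zero at the start; "wrist_torque": the same for the moment, N m; "grip_width": finger opening in m.
Only numpy, scipy, OpenCV 4.12 (cv2) and the standard library are available. Lean on these libraries where they do the work, as an engineer would, in place of code of your own. Each camera call takes 0.05 s, during which the arm holds its last target.

## Working session

There is one attempt and no reset: what is moved stays moved. The work goes in short steps, Python scripts to look and compute and a tool call to move; the robot and the scene stay as the last step left them, time stands still between calls to the robot, and variables do not carry over. Pictures are saved under pics/ and viewed, and the job is handed in when it is done.

Besides the shell and the picture viewer there is one more tool, called after ">>>" as name(argument=value, ...), one argument or row to a line, values as JSON. arm_command: Moves the arm, as the interface text tells. Its arguments: {"type":"object","properties":{"targets":{"type":"array","items":{"type":"array","items":{"type":"array","items":{"type":"number"}}}},"newtons":{"type":"number"}},"required":["targets"]}

```bash
ls; mkdir -p pics; cat > h.py <<'E'
from cell import *
import numpy as np, cv2
from scipy.spatial.transform import Rotation as R
def snap(n,f):
    c=read_camera(n); cv2.imwrite('pics/'+f,c['img'][:,:,::-1]); np.savez('pics/'+f+'.npz',**{k:np.array(v) for k,v in c.items()}); return c
def rot(c):
    a=np.array(c['attitude'],float)
    return a if a.shape==(3,3) else (R.from_euler('xyz',a,degrees=True).as_matrix() if a.size==3 else R.from_quat(a).as_matrix())
def pt(c,u,v,z=None):
    K=c['K']; d=np.array([(u-K[0,2])/K[0,0],(v-K[1,2])/K[1,1],1.]); 
    M=rot(c);o=np.array(c['origin'])
    if z is None:
        return o+M@(d*c['z_map'][int(round(v)),int(round(u))])
    w=M@d; return o+w*(z-o[2])/w[2]
def px(c,p):
    q=rot(c).T@(np.array(p)-np.array(c['origin'])); q=c['K']@q; return q[:2]/q[2]
E
python3 - <<'E'
from h import *
o=get_obs();print(o)
for n in ['top','scene']:
    c=snap(n,n+'0.png'); print(n,c['K'].tolist(),c['origin'],c['attitude'])
    for t in ['jig','wheel_top','wheel','pointer','red_mark','fence','jar','weight','glue','notebook_orange','notebook_green','brush','driver']:
        r=search_frame(t,n)
        for d in r[:2]:
            u,v=d['position']; print(t,d['conf'],np.round([u,v]),np.round(pt(c,u,v),4))
E
```

```text
pics
{'time_s': 0.0, 'qpos': array([-76.19859673,  18.43995321,  -4.01590751,  83.17380048,
         1.29577641,  78.54210472,  -3.26299323]), 'joint_velocities': array([-0.0146953 ,  0.03517836,  0.01882157,  0.03561855,  0.15530086,
        0.04572791,  0.11606914]), 'effort': array([ 9.50611093e-05, -4.91298795e+01, -4.03780835e-01, -3.12517798e+01,
       -6.37466437e-02,  4.38224024e-02,  1.80315692e-04]), 'tool_pos': array([0.1460729 , 0.63280525, 0.22146111]), 'tool_rot': array([-1.79889431e+02,  6.41419920e-03,  1.67005847e+02]), 'force': array([0.43345796, 1.38208142, 0.89161642]), 'wrist_torque': array([0.04050876, 0.04975245, 0.02339238]), 'grip_width': 0.0870181977757732}
top [[479.97803563827995, 0.0, 315.2205580773861], [0.0, 479.97803563827995, 249.40917700289805], [0.0, 0.0, 1.0]] [ 0.46740427 -0.00838299  1.25304718] [-174.45886316    0.75893217  -90.9809909 ]
jig 0.57 [276. 252.] [0.583  0.1073 0.025 ]
wheel_top 0.61 [282. 260.] [0.5606 0.0924 0.0247]
wheel_top 0.38 [273. 312.] [0.4297 0.1172 0.0141]
wheel 0.68 [319. 244.] [ 0.5932 -0.0049  0.0981]
pointer 0.72 [296
[... 693 characters left out ...]
 [0.594  0.1088 0.0214]
wheel_top 0.74 [351. 253.] [0.5799 0.0974 0.024 ]
wheel 0.6 [312. 232.] [ 0.595  -0.0043  0.0897]
pointer 0.72 [339. 252.] [0.62   0.0703 0.0563]
fence 0.51 [339. 249.] [0.6075 0.0688 0.0553]
jar 0.8 [309. 216.] [ 0.4945 -0.0332  0.0676]
jar 0.35 [368. 226.] [0.4365 0.1269 0.0118]
weight 0.92 [272. 259.] [ 0.6483 -0.1     0.0294]
glue 0.63 [315. 280.] [0.7475 0.0347 0.0665]
notebook_orange 0.84 [369. 225.] [0.4324 0.1273 0.0124]
notebook_green 0.58 [448. 263.] [0.5595 0.35   0.0132]
brush 0.68 [369. 224.] [0.4259 0.1278 0.0103]
brush 0.65 [395. 293.] [0.7011 0.2226 0.0172]
driver 0.78 [186. 215.] [ 0.5009 -0.4007  0.0237]
driver 0.27 [354. 258.] [0.599  0.1083 0.0234]
```

```bash
python3 - <<'E'
import cv2
a=cv2.imread('pics/top0.png')[170:340,150:400]; cv2.imwrite('pics/t0c.png',cv2.resize(a,None,fx=3.2,fy=3.2,interpolation=cv2.INTER_CUBIC))
a=cv2.imread('pics/scene0.png')[170:320,250:500]; cv2.imwrite('pics/s0c.png',cv2.resize(a,None,fx=3.2,fy=3.2,interpolation=cv2.INTER_CUBIC))
E
```

```text
(no output)
```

View pics/t0c.png

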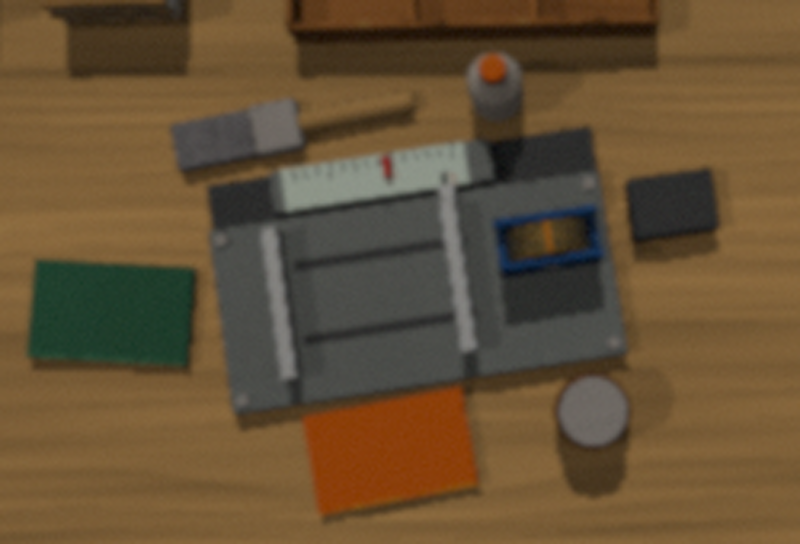

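View pics/s0c.png

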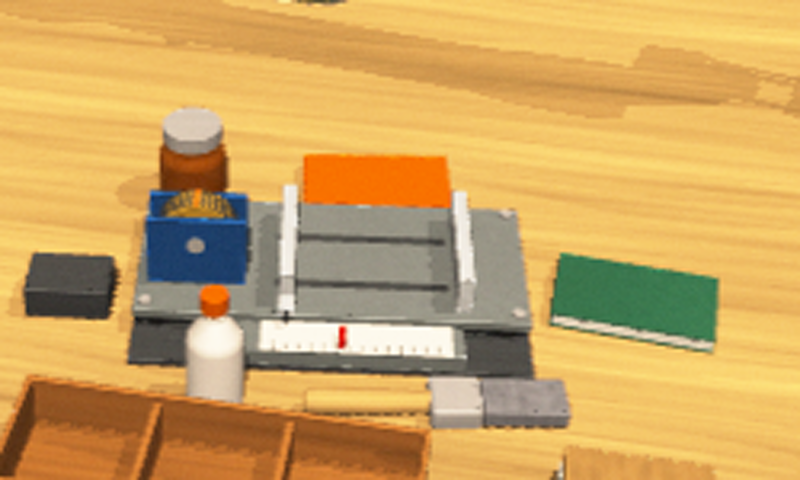

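View pics/scene0.png

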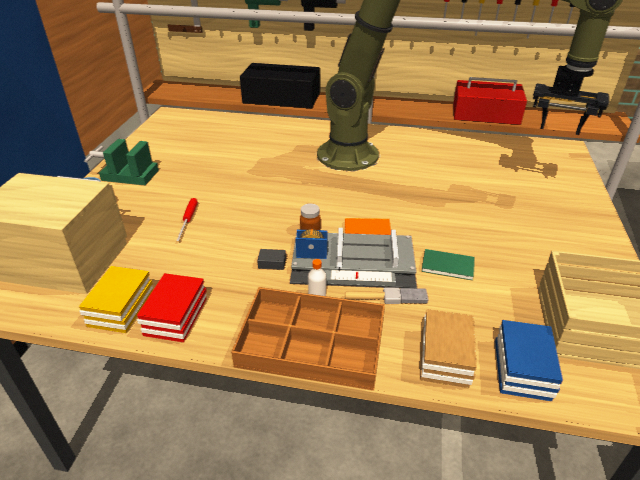

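The top view shows the wheel with its orange rib at crop (548,238), the red mark at (387,168) and the pointer near (446,177). The jig is turned slightly, and the jar, glue and weight are clear of the wheel top. Next I'll compute the jig frame.

```bash
python3 - <<'E'
from h import *
c=dict(np.load('pics/top0.png.npz'))
f=lambda x,y:(x/3.2+150-.35,y/3.2+170-.35)
for n,p in dict(s1=(220,240),s2=(240,400),s3=(588,183),s4=(614,343),deck=(360,300),base=(550,150)).items():
    print(n,np.round(pt(c,*f(*p)),4))
S=[pt(c,*f(*p),z=0.028)[:2] for p in [(220,240),(240,400),(588,183),(614,343)]]
S=np.array(S); ctr=S.mean(0); yv=(S[0]+S[1]-S[2]-S[3]); xv=(S[0]+S[2]-S[1]-S[3])
print('ctr',ctr,'yaw',np.degrees(np.arctan2(-yv[0],yv[1])),np.degrees(np.arctan2(xv[1],xv[0])),np.linalg.norm(yv)/2,np.linalg.norm(xv)/2)
yaw=np.arctan2(-yv[0],yv[1])
X=np.array([np.cos(yaw),np.sin(yaw)]);Y=np.array([-np.sin(yaw),np.cos(yaw)])
print('wheeltop pred',ctr-0.11*Y)
u=f(548,238); w=pt(c,*u,z=.096); print('wheeltop img',w)
# red pixels / blue pixels
img=c['img'].astype(int); r,g,b=img[...,0],img[...,1],img[...,2]
m=(b>80)&(b>1.8*r)&(b>1.3*g); m[:200]=0;m[280:]=0
vs,us=np.nonzero(m[:, 290:350]); us+=290
P=np.array([pt(c,a,bb,z=.088)[:2] for a,bb in zip(us,vs)]); print('blue rect',cv2.minAreaRect(P.astype(np.float32)*1000),len(P))
m=(r>90)&(r>2*g)&(r>2*b); m[:205]=0;m[235:]=0;m[:,:255]=0;m[:,290:]=0
vs,us=np.nonzero(m);print('red px',us.mean(),vs.mean(),len(us)); R_=pt(c,us.mean(),vs.mean(),z=.033)[:2]
Pn=pt(c,*f(446,177),z=.0345)[:2]
for n,p in dict(red=R_,ptr=Pn,wheel=w[:2]).items(): print(n,(p-ctr)@X,(p-ctr)@Y)
cv2.imwrite('pics/sc.png',cv2.resize(c['img'][205:245,255:325,::-1],None,fx=11,fy=11,interpolation=cv2.INTER_CUBIC))
E
```

```text
s1 [0.6036 0.2551 0.0267]
s2 [0.475  0.2387 0.0273]
s3 [ 0.6441 -0.042   0.0274]
s4 [ 0.5154 -0.0603  0.0203]
deck [0.5536 0.1433 0.0199]
base [ 0.6744 -0.012   0.0106]
ctr [0.55937899 0.09781753] yaw 7.72089075850086 7.589098086536774 0.30038002167584416 0.129838502744489
wheeltop pred [ 0.57415721 -0.01118524]
wheeltop img [ 0.5927689  -0.00897293  0.096     ]
blue rect ((596.511962890625, -9.36419677734375), (35.384517669677734, 73.7915267944336), 6.575954437255859) 8
red px 270.6 221.4 5
red 0.10309298752045494 0.00765711332730804
ptr 0.08643792152073153 -0.037922984106594074
wheel 0.018740182444794664 -0.11030817713604216
```

View pics/sc.png

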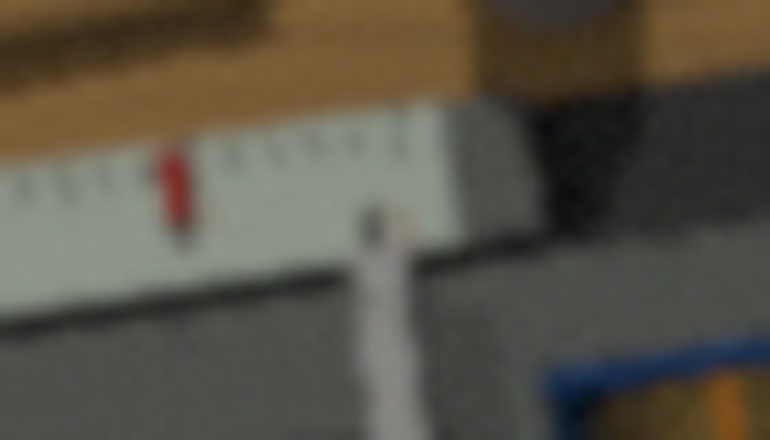

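>>> arm_command(
  targets=[
    [[-0.025,-0.017,0,0,0,2,1],[-0.07,-0.048,0,0,0,6,1],[-0.115,-0.08,0,0,0,10,1],[-0.16,-0.11,0,0,0,14.5,1],[-0.205,-0.141,0,0,0,19,1],[-0.25,-0.172,0,0,0,23.5,1],[-0.295,-0.203,0,0,0,28,1],[-0.335,-0.231,0,0,0,32,1],[-0.36,-0.248,0,0,0,34.5,1],[-0.371,-0.256,0,0,0,35,1]],
  ],
  newtons=10,
)

```text
time_s: 2.4
tool_pos: [0.454, 0.2951, 0.2231]
tool_rot: [179.9, 0.1, 131.5]
force: [0.3, 1.0, 0.2]
grip_width: 0.0154
```

```bash
cat >> h.py <<'E'
def rel(p,yaw=97.6,o=None):
    o=o or get_obs(); Rm=R.from_euler('xyz',o['tool_rot'],degrees=True)
    T=R.from_euler('xyz',[180,0,yaw],degrees=True)
    return np.round(Rm.inv().apply(np.array(p)-o['tool_pos']),4),np.round((Rm.inv()*T).as_rotvec(degrees=True),2)
W=np.array([0.594,-0.009]);Y=np.array([-0.1325,0.9912])
E
python3 -c "
from h import *
o=get_obs();print(o['time_s'],o['tool_pos'],o['tool_rot'],o['grip_width'],o['force']);print(rel([*(W-.018*Y),.16]))"
```

```text
2.4 [0.45397778 0.29513586 0.22312209] [1.79945878e+02 1.38114213e-01 1.31512429e+02] 0.01541304853636511 [0.25136626 0.96511886 0.19462302]
(array([-0.3353, -0.1068,  0.0638]), array([ 0.09,  0.12, 33.91]))
```

>>> arm_command(
  targets=[
    [[-0.03,-0.01,0.006,0,0,3,1],[-0.075,-0.024,0.014,0,0,7.5,1],[-0.12,-0.038,0.023,0,0,12,1],[-0.165,-0.053,0.031,0,0,16.5,1],[-0.21,-0.067,0.04,0,0,21,1],[-0.255,-0.081,0.048,0,0,25.5,1],[-0.295,-0.094,0.056,0,0,30,1],[-0.325,-0.103,0.061,0,0,33,1],[-0.335,-0.107,0.064,0,0,33.9,1],[-0.335,-0.107,0.064,0,0,33.9,1]],
  ],
)

```text
time_s: 3.4
tool_pos: [0.5946, -0.0218, 0.1581]
tool_rot: [-179.9, 0.0, 97.9]
force: [-0.3, 0.4, 0.2]
grip_width: 0.0008
```

```bash
python3 -c "
from h import *
o=get_obs();print(o['time_s'],o['tool_pos'],o['tool_rot'],o['grip_width'],o['force'],o['qpos']);print(rel([*(W-.018*Y),.105]))
c=snap('scene','s1.png'); cv2.imwrite('pics/s1c.png',cv2.resize(c['img'][150:330,240:480,::-1],None,fx=3.2,fy=3.2,interpolation=cv2.INTER_CUBIC))
c=snap('top','t1.png'); cv2.imwrite('pics/t1c.png',cv2.resize(c['img'][170:320,220:420,::-1],None,fx=4,fy=4,interpolation=cv2.INTER_CUBIC))
"
```

```text
3.4 [ 0.59463108 -0.0218035   0.15807817] [-1.79942876e+02  3.74878169e-02  9.79440194e+01] 0.0007753896224824581 [-0.34971043  0.37086686  0.20925835] [-28.76387425  15.45732991  33.42668056  97.19467639  -8.93254643
  70.08380439  14.71547855]
(array([-0.0052,  0.0011,  0.0531]), array([-0.06,  0.04,  0.34]))
```

View pics/s1c.png

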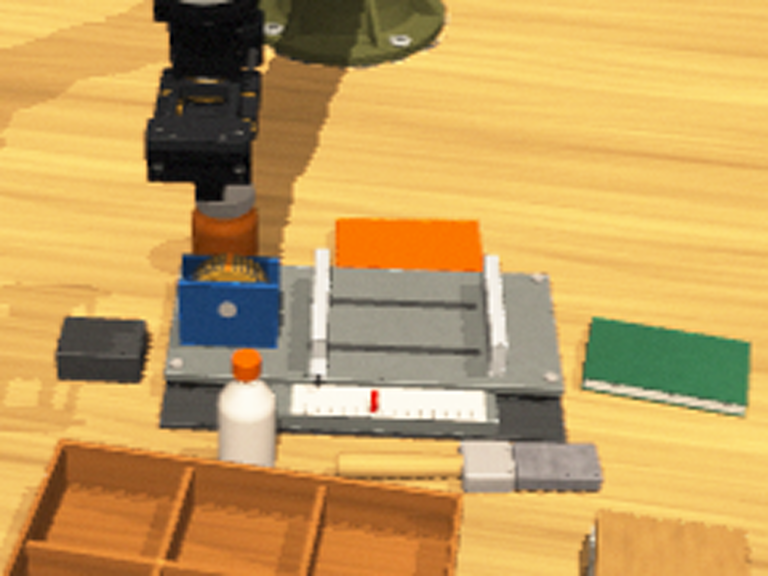

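View pics/t1c.png

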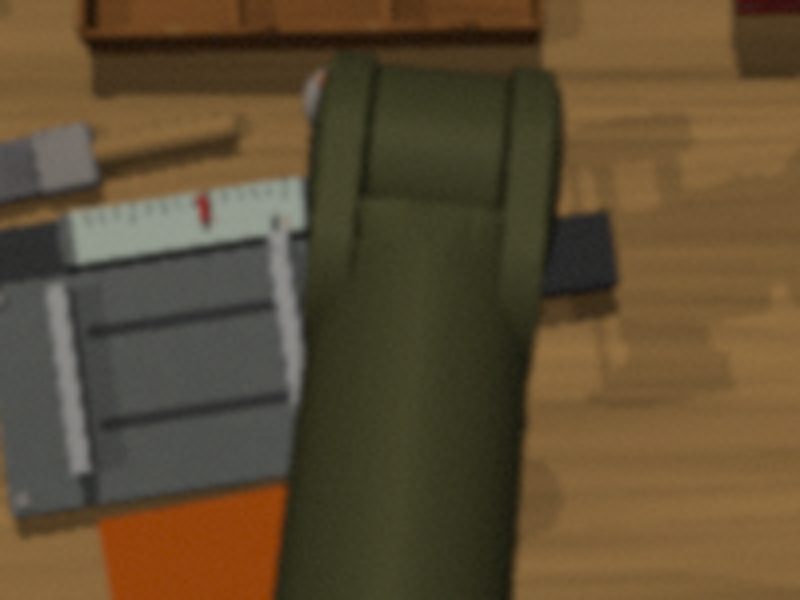

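Both views show the closed fingers above the wheel, and the pointer and red mark remain visible to both cameras. Descending.

>>> arm_command(
  targets=[
    [[-0.003,0.001,0.015,0,0,0,1],[-0.005,0.001,0.035,0,0,0,1],[-0.005,0.001,0.05,0,0,0,1],[-0.005,0.001,0.053,0,0,0,1],[-0.005,0.001,0.053,0,0,0,1]],
  ],
)

```text
time_s: 4.0
tool_pos: [0.5959, -0.024, 0.1047]
tool_rot: [-179.9, -0.0, 98.2]
force: [0.1, -0.4, -0.8]
grip_width: 0.0005
```

```bash
python3 -c "
from h import *
o=get_obs();print(o['time_s'],o['tool_pos'],o['tool_rot'],o['grip_width'],o['force'],(o['tool_pos'][:2]-W)@Y);print(rel([*(W-.017*Y),.0925]))
c=snap('scene','s2.png'); cv2.imwrite('pics/s2c.png',cv2.resize(c['img'][200:300,270:420,::-1],None,fx=5,fy=5,interpolation=cv2.INTER_CUBIC)); print(px(c,o['tool_pos']))
"
```

```text
4.0 [ 0.59592554 -0.02402559  0.10474445] [-1.79916231e+02 -1.87191807e-02  9.81758142e+01] 0.0004855873975553483 [ 0.12403411 -0.37199935 -0.84885519] -0.015148499219174442
(array([-0.0019,  0.0001,  0.0122]), array([-0.08, -0.02,  0.58]))
[304.30969327 226.84712097]
```

View pics/s2c.png

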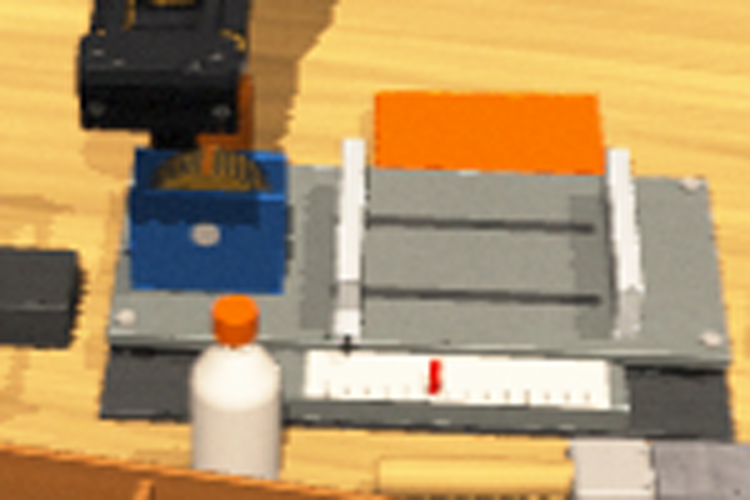

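```bash
python3 -c "
from h import *
c=dict(np.load('pics/s2.png.npz'))
f=lambda x,y:(x/5+270-.4,y/5+200-.4)
for p in [(137,150),(288,155),(131,192),(285,194)]: print(p,pt(c,*f(*p),z=.088), pt(c,*f(*p)))
print('W',(px(c,[*W,.096])-[269.6,199.6])*5)
for dx in (-.012,.012): print((px(c,[W[0]+dx,W[1],.096])-[269.6,199.6])*5)
c0=dict(np.load('pics/scene0.png.npz'))
cv2.imwrite('pics/w0.png',cv2.resize(c0['img'][222:262,290:340,::-1],None,fx=14,fy=14,interpolation=cv2.INTER_CUBIC))
cv2.imwrite('pics/w2.png',cv2.resize(c['img'][222:262,290:340,::-1],None,fx=14,fy=14,interpolation=cv2.INTER_CUBIC))
z=c0['z_map']
for v in range(222,246): print(v,[tuple(np.round(pt(c0,u,v)*1000).astype(int)) for u in (303,312,320)])
"
```

```text
(137, 150) [ 0.58930167 -0.04522165  0.088     ] [ 0.58722358 -0.04574874  0.08638751]
(288, 155) [0.57866154 0.03246222 0.088     ] [0.5784772  0.03242984 0.08785844]
(131, 192) [ 0.62443442 -0.04021939  0.088     ] [ 0.62267047 -0.04067379  0.08658242]
(285, 194) [0.61119518 0.036844   0.088     ] [0.5791347  0.031171   0.06257683]
W [203.27622629 151.01877871]
[208.04007699 137.29550345]
[198.44373981 164.93977379]
222 [(np.int64(490), np.int64(-52), np.int64(40)), (np.int64(492), np.int64(-26), np.int64(45)), (np.int64(470), np.int64(-8), np.int64(32))]
223 [(np.int64(492), np.int64(-52), np.int64(38)), (np.int64(490), np.int64(-26), np.int64(40)), (np.int64(466), np.int64(-8), np.int64(25))]
224 [(np.int64(489), np.int64(-53), np.int64(33)), (np.int64(488), np.int64(-27), np.int64(35)), (np.int64(470), np.int64(-8), np.int64(25))]
225 [(np.int64(490), np.int64(-53), np.int64(30)), (np.int64(489), np.int64(-27), np.int64(33)), (np.int64(467), np.int64(-8), np.int64(19))]
226 [(np.int64(490), np.int64(-52), np.int64(27)), (np.int64(491), np.int64(-26), np.int64(31)), (np.int64(466
[... 2004 characters left out ...]

241 [(np.int64(623), np.int64(-22), np.int64(80)), (np.int64(616), np.int64(0), np.int64(78)), (np.int64(617), np.int64(21), np.int64(82))]
242 [(np.int64(619), np.int64(-23), np.int64(73)), (np.int64(619), np.int64(1), np.int64(77)), (np.int64(616), np.int64(21), np.int64(78))]
243 [(np.int64(623), np.int64(-22), np.int64(74)), (np.int64(618), np.int64(0), np.int64(73)), (np.int64(616), np.int64(21), np.int64(74))]
244 [(np.int64(619), np.int64(-23), np.int64(67)), (np.int64(617), np.int64(0), np.int64(69)), (np.int64(613), np.int64(20), np.int64(68))]
245 [(np.int64(617), np.int64(-24), np.int64(62)), (np.int64(620), np.int64(1), np.int64(68)), (np.int64(613), np.int64(20), np.int64(65))]
```

View pics/w0.png

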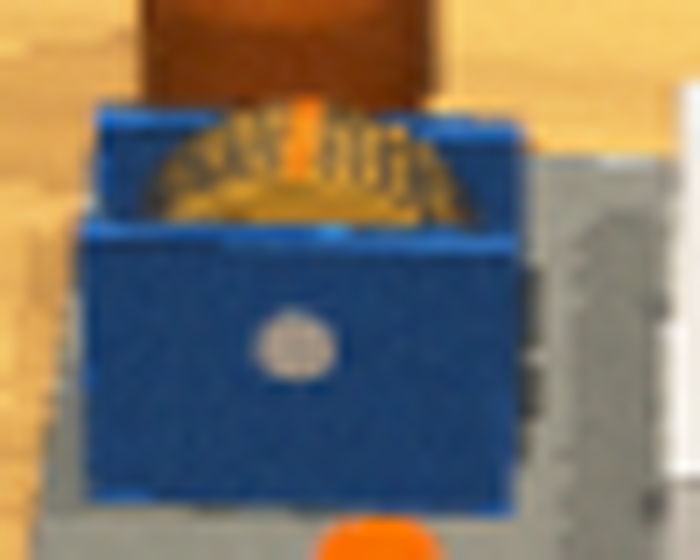

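View pics/w2.png

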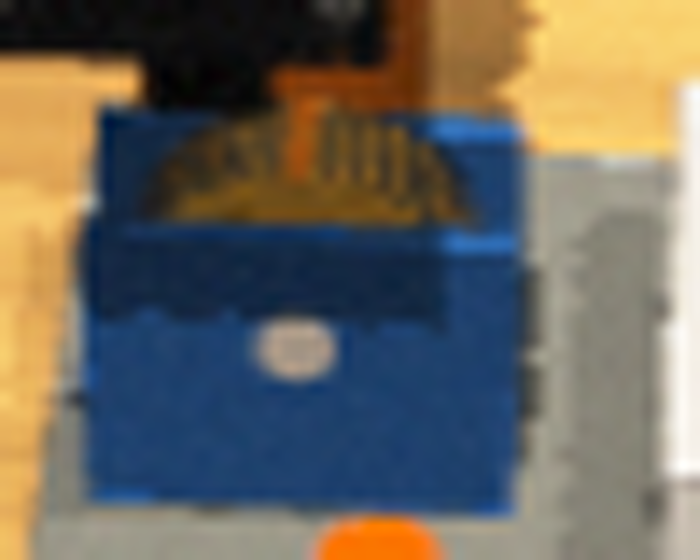

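Both cameras put the wheel top at about (0.5965, -0.006). The fingertip sits over the wheel between the cheeks, toward the -y side, with some clearance. Next is the press.

```bash
sed -i 's/^W=.*/W=np.array([0.5965,-0.006]);Y=np.array([-0.1325,0.9912])/' h.py; cat >> h.py <<'E'
def where():
    o=get_obs(); X=np.array([Y[1],-Y[0]]); d=o['tool_pos'][:2]-W
    print('t',o['time_s'],'s %.1f x %.1f z %.1f mm'%(d@Y*1e3,d@X*1e3,o['tool_pos'][2]*1e3),'F',np.round(o['force'],1),'rot',np.round(o['tool_rot'],2)); return o
E
python3 -c "
from h import *
where();print(rel([*(W-.017*Y),.0925]))"
```

```text
t 4.05 s -18.1 x -2.3 z 105.6 mm F [-0.5  0.2  0.1] rot [ 1.800e+02 -1.000e-02  9.815e+01]
(array([0.0011, 0.0023, 0.0131]), array([ 0.  , -0.01,  0.55]))
```

>>> arm_command(
  targets=[
    [[0.001,0.002,0.004,0,0,0.5,1],[0.001,0.002,0.008,0,0,0.5,1],[0.001,0.002,0.01,0,0,0.5,1],[0.001,0.002,0.0115,0,0,0.5,1],[0.001,0.002,0.013,0,0,0.5,1],[0.001,0.002,0.013,0,0,0.5,1],[0.001,0.002,0.013,0,0,0.5,1]],
  ],
)

```text
time_s: 4.75
tool_pos: [0.5986, -0.0234, 0.0934]
tool_rot: [180.0, -0.0, 97.6]
force: [-1.6, 0.8, 6.1]
grip_width: 0.0004
```

```bash
python3 -c "
from h import *
where();print(rel([*(W+.017*Y),.0925]))"
```

```text
t 4.75 s -17.6 x -0.2 z 93.4 mm F [-1.6  0.8  6.1] rot [ 1.7995e+02 -3.0000e-02  9.7610e+01]
(array([0.0346, 0.0002, 0.001 ]), array([ 0.05, -0.03,  0.01]))
```

>>> arm_command(
  targets=[
    [[0.002,0,0.0005,0,0,0,1],[0.006,0,0.001,0,0,0,1],[0.01,0,0.001,0,0,0,1],[0.014,0,0.001,0,0,0,1],[0.018,0,0.001,0,0,0,1],[0.022,0,0.001,0,0,0,1],[0.026,0,0.001,0,0,0,1],[0.03,0,0.001,0,0,0,1],[0.034,0,0.001,0,0,0,1],[0.034,0,0.001,0,0,0,1]],
  ],
)

```text
time_s: 5.75
tool_pos: [0.5939, 0.0109, 0.0925]
tool_rot: [180.0, -0.1, 97.6]
force: [-3.0, 1.2, 6.2]
grip_width: 0.0007
```

```bash
cat >> h.py <<'E'
def ptr(k):
    where()
    for n in ['scene','top']:
        c=snap(n,n+k+'.png')
        for t in ['pointer','red_mark']:
            print(n,t,[(round(d['conf'],2),np.round(d['position'],1).tolist()) for d in search_frame(t,n)[:2]])
        if n=='scene': a=c['img'][260:290,325:385]
        else: a=c['img'][210:235,250:310]
        cv2.imwrite('pics/'+n+k+'c.png',cv2.resize(a[:,:,::-1],None,fx=12,fy=12,interpolation=cv2.INTER_CUBIC))
E
python3 -c "
from h import *
ptr('3')"
```

```text
t 5.75 s 17.1 x -0.3 z 92.5 mm F [-3.   1.2  6.2] rot [ 1.7997e+02 -6.0000e-02  9.7640e+01]
scene pointer [(0.7, [343.4, 244.9])]
scene red_mark []
top pointer []
top red_mark []
```

View pics/scene3c.png

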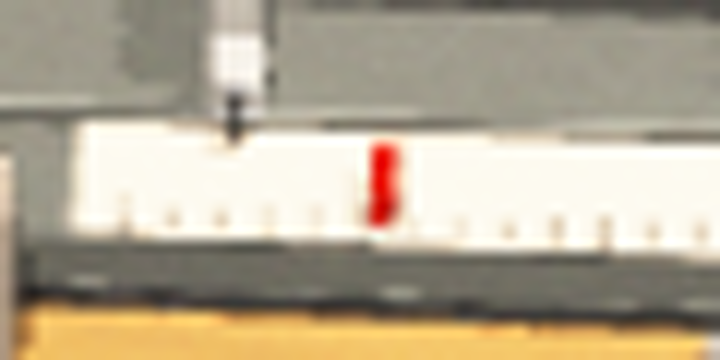

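View pics/top3c.png

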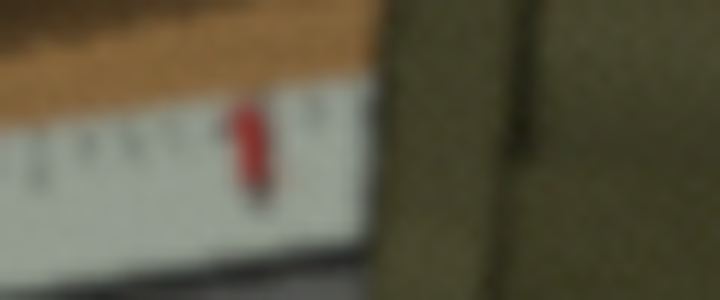

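The pointer moved from about column 339 to 344 in the scene view, and the red mark is at about (356.5, 274). The wheel rolls properly, so I'll quantify it.

```bash
cat >> h.py <<'E'
def dark_red(k):
    c=dict(np.load('pics/scene%s.png.npz'%k)); X=np.array([Y[1],-Y[0]])
    img=c['img'].astype(float); r,g,b=img[...,0],img[...,1],img[...,2]
    reg=np.zeros(r.shape,bool); reg[262:284,328:380]=1
    w=np.clip(r-np.maximum(g,b)-60,0,None)*reg; vv,uu=np.nonzero(w>0); ww=w[vv,uu]
    top=vv<=vv.min()+4
    ru,rv=np.average(uu[top],weights=ww[top]),np.average(vv[top],weights=ww[top])
    fu,fv=np.average(uu,weights=ww),np.average(vv,weights=ww)
    Rw=pt(c,ru,rv,z=.033)[:2]; 
    # rectified strip: sample jig-plane z=.0345 grid
    xs=np.arange(.06,.12,.0005); ys=np.arange(.05,.16,.0005)  # rel to W in jig axes
    U=np.array([[px(c,[*(W+x*X+y*Y),.0345]) for y in ys] for x in xs]).astype(np.float32)
    o=cv2.remap(c['img'],U[...,0],U[...,1],cv2.INTER_CUBIC)
    cv2.imwrite('pics/rect%s.png'%k,cv2.resize(o[:,:,::-1],None,fx=3.6,fy=3.6)) 
    print('red top',ru,rv,'all',fu,fv,'jig rel W',(Rw-W)@X,(Rw-W)@Y)
    return o
E
cp pics/s2.png.npz pics/scene2.png.npz
python3 -c "
from h import *
dark_red('2');dark_red('3')
a=cv2.imread('pics/rect2.png');b=cv2.imread('pics/rect3.png');cv2.imwrite('pics/rr.png',np.vstack([a[:290],b[:290]]));print(a.shape)"
```

```text
red top 356.4307692307692 274.0210526315789 all 356.404309252218 274.7496831432193 jig rel W 0.08921631454565686 0.11848460684697744
red top 356.4321486268174 274.01373182552504 all 356.4059531348955 274.7409753008233 jig rel W 0.08918895579198172 0.11848797833344446
(432, 792, 3)
```

View pics/rr.png

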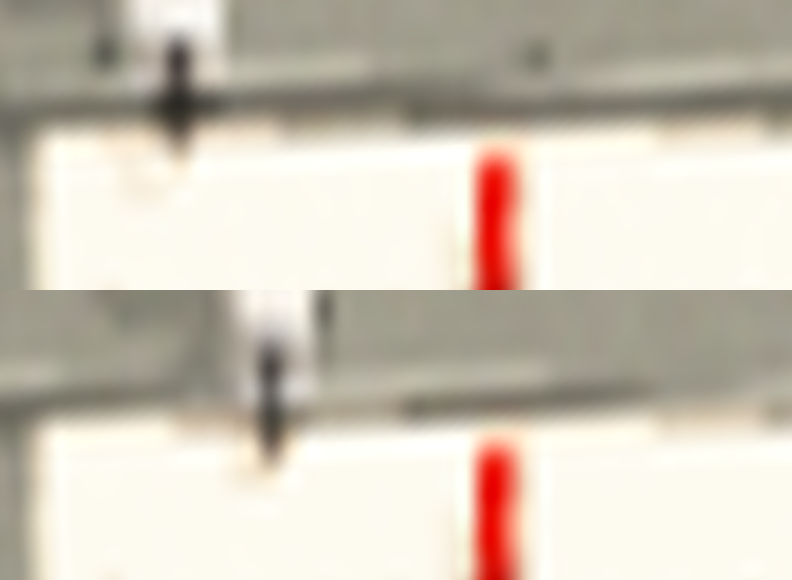

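>>> arm_command(
  targets=[
    [[0,0,-0.006,0,0,0,1],[0,0,-0.014,0,0,0,1],[-0.005,0,-0.015,0,0,0,1],[-0.02,0,-0.015,0,0,0,1],[-0.034,0,-0.015,0,0,0,1],[-0.034,0,-0.015,0,0,0,1],[-0.034,0,-0.009,0,0,0,1],[-0.034,0,-0.004,0,0,0,1],[-0.034,0,-0.001,0,0,0,1],[-0.034,0,-0.0005,0,0,0,1]],
  ],
)

```text
time_s: 7.05
tool_pos: [0.5983, -0.0233, 0.0923]
tool_rot: [-180.0, -0.0, 97.6]
force: [-1.9, -0.8, 7.2]
grip_width: 0.0006
```

```bash
python3 -c "
from h import *
where()"
```

```text
t 7.05 s -17.4 x -0.5 z 92.3 mm F [-1.9 -0.8  7.2] rot [-1.7998e+02 -1.0000e-02  9.7650e+01]
```

>>> arm_command(
  targets=[
    [[0.002,0,0.0003,0,0,0,1],[0.006,0,0.0003,0,0,0,1],[0.01,0,0.0003,0,0,0,1],[0.014,0,0.0003,0,0,0,1],[0.018,0,0.0003,0,0,0,1],[0.022,0,0.0003,0,0,0,1],[0.026,0,0.0003,0,0,0,1],[0.03,0,0.0003,0,0,0,1],[0.034,0,0.0003,0,0,0,1],[0.034,0,0.0003,0,0,0,1]],
  ],
)

```text
time_s: 8.05
tool_pos: [0.5935, 0.012, 0.0921]
tool_rot: [-180.0, -0.1, 97.7]
force: [-1.8, 0.8, 5.4]
grip_width: 0.0006
```

>>> arm_command(
  targets=[
    [[0,0,-0.006,0,0,0,1],[0,0,-0.014,0,0,0,1],[-0.005,0,-0.015,0,0,0,1],[-0.02,0,-0.015,0,0,0,1],[-0.034,0,-0.015,0,0,0,1],[-0.034,0,-0.015,0,0,0,1],[-0.034,0,-0.009,0,0,0,1],[-0.034,0,-0.004,0,0,0,1],[-0.034,0,-0.001,0,0,0,1],[-0.034,0,-0.0005,0,0,0,1]],
  ],
)

```text
time_s: 9.05
tool_pos: [0.5983, -0.0233, 0.0924]
tool_rot: [-180.0, -0.0, 97.6]
force: [-2.3, -0.7, 7.4]
grip_width: 0.0009
```

```bash
python3 -c "
from h import *
where()
snap('scene','scene5.png');dark_red('5')"
```

```text
t 9.05 s -17.4 x -0.5 z 92.4 mm F [-2.3 -0.7  7.4] rot [-1.7998e+02 -1.0000e-02  9.7650e+01]
red top 356.42960579243766 274.0185036202735 all 356.4046717171717 274.74179292929296 jig rel W 0.08920703093652961 0.1184817055645857
```

View pics/rect5.png

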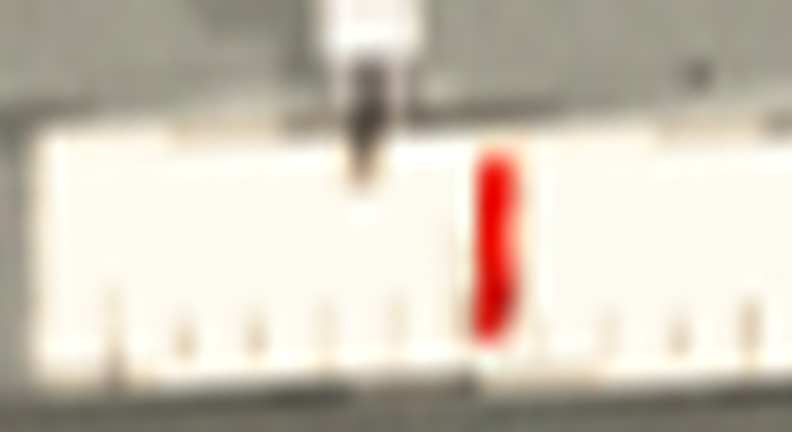

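The pointer is now at about rectified column 365 against 495 for the mark, leaving about 18 mm. That's one full stroke plus a short one.

>>> arm_command(
  targets=[
    [[0.002,0,0.0003,0,0,0,1],[0.006,0,0.0003,0,0,0,1],[0.01,0,0.0003,0,0,0,1],[0.014,0,0.0003,0,0,0,1],[0.018,0,0.0003,0,0,0,1],[0.022,0,0.0003,0,0,0,1],[0.026,0,0.0003,0,0,0,1],[0.03,0,0.0003,0,0,0,1],[0.034,0,0.0003,0,0,0,1],[0.034,0,0.0003,0,0,0,1]],
  ],
)

```text
time_s: 10.1
tool_pos: [0.5935, 0.012, 0.0923]
tool_rot: [-180.0, -0.1, 97.7]
force: [-2.3, 2.1, 5.1]
grip_width: 0.0
```

>>> arm_command(
  targets=[
    [[0,0,-0.006,0,0,0,1],[0,0,-0.014,0,0,0,1],[-0.005,0,-0.015,0,0,0,1],[-0.015,0,-0.015,0,0,0,1],[-0.024,0,-0.015,0,0,0,1],[-0.024,0,-0.015,0,0,0,1]],
  ],
)

```text
time_s: 10.7
tool_pos: [0.5969, -0.0167, 0.1068]
tool_rot: [-180.0, 0.1, 97.4]
force: [0.4, -0.8, 0.0]
grip_width: 0.0006
```

```bash
python3 -c "
from h import *
where()
snap('scene','scene6.png');dark_red('6')"
```

```text
t 10.7 s -10.7 x -1.1 z 106.8 mm F [ 0.4 -0.8  0. ] rot [-1.7998e+02  8.0000e-02  9.7400e+01]
red top 356.4211576846307 273.52794411177643 all 356.4029095509171 274.73308032890577 jig rel W 0.08738655017779379 0.11845748707238239
```

View pics/rect6.png

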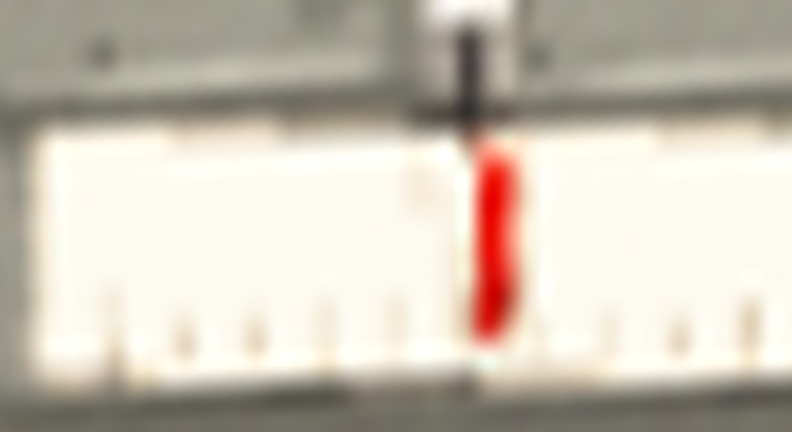

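Now pointer ≈469 and mark ≈495, so about 3.6–4.5 mm remains. A rim stroke of about 10 mm should close it.

>>> arm_command(
  targets=[
    [[0,0,0.006,0,0,0,1],[0,0,0.011,0,0,0,1],[0,0,0.014,0,0,0,1],[0,0,0.0145,0,0,0,1],[0,0,0.0145,0,0,0,1],[0.002,0,0.0148,0,0,0,1],[0.005,0,0.0148,0,0,0,1],[0.008,0,0.0148,0,0,0,1],[0.01,0,0.0148,0,0,0,1],[0.01,0,0.0148,0,0,0,1]],
  ],
)

```text
time_s: 11.75
tool_pos: [0.5957, -0.0037, 0.093]
tool_rot: [180.0, 0.0, 97.6]
force: [-3.3, -0.3, 8.8]
grip_width: 0.0007
```

>>> arm_command(
  targets=[
    [[0,0,0,0,0,0,1],[0,0,-0.003,0,0,0,1],[0,0,-0.009,0,0,0,1],[0,0,-0.015,0,0,0,1],[0,0,-0.016,0,0,0,1],[0,0,-0.016,0,0,0,1]],
  ],
)

```text
time_s: 12.35
tool_pos: [0.5958, -0.0035, 0.1083]
tool_rot: [180.0, -0.0, 97.6]
force: [-0.6, 0.2, 0.0]
grip_width: 0.0003
```

```bash
python3 -c "
from h import *
where()
snap('scene','scene7.png');dark_red('7');ptr('8');a=cv2.imread('pics/scene8c.png');cv2.imwrite('pics/m.png',np.vstack([cv2.imread('pics/rect7.png')[:260,:720],a[:300]]))"
```

```text
t 12.35 s 2.5 x -0.3 z 108.3 mm F [-0.6  0.2  0. ] rot [ 1.7997e+02 -1.0000e-02  9.7620e+01]
red top 356.42397660818716 273.4795321637427 all 356.40462789243276 274.67729831144464 jig rel W 0.08720612765663507 0.1184641611327297
t 12.4 s 2.5 x -0.5 z 108.1 mm F [-0.   0.2 -0.1] rot [-1.800e+02 -1.000e-02  9.762e+01]
scene pointer [(0.45, [357.7, 248.0]), (0.24, [302.5, 228.0])]
scene red_mark []
top pointer [(0.76, [275.1, 257.5]), (0.68, [480.0, 302.1])]
top red_mark []
```

View pics/m.png

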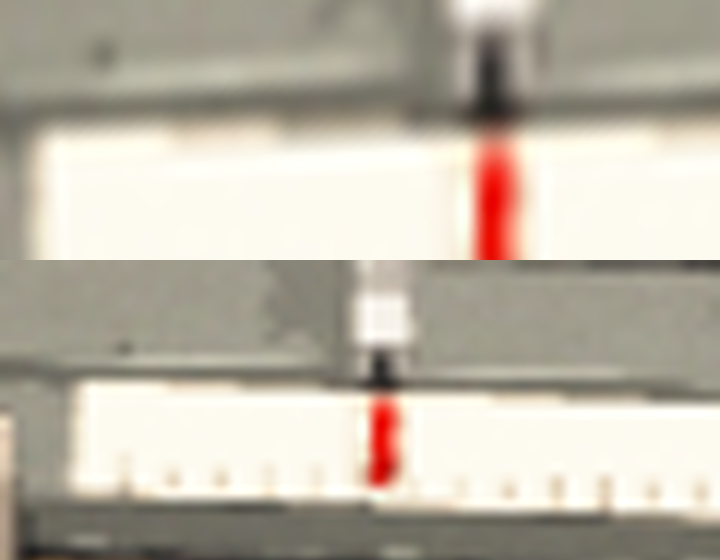

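View pics/top8c.png

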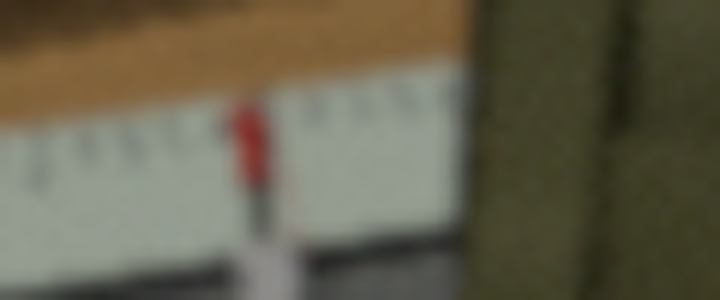

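In both views the pointer is in line with the mark: rectified 493 against 495, about 0.3 mm, and collinear from above. Retreating upward.

>>> arm_command(
  targets=[
    [[0,0,-0.02,0,0,0,1],[0,0,-0.05,0,0,0,1],[0,0,-0.08,0,0,0,1],[0,0,-0.1,0,0,0,1],[0,0,-0.11,0,0,0,1],[0,0,-0.11,0,0,0,1],[0,0,-0.11,0,0,0,1]],
  ],
)

```text
time_s: 13.4
tool_pos: [0.5951, -0.0037, 0.2171]
tool_rot: [-179.9, -0.0, 97.6]
force: [-0.4, 0.2, -0.9]
grip_width: 0.0005
```

```bash
python3 -c "
from h import *
where()
c=snap('scene','scene9.png');dark_red('9');a=dict(np.load('pics/scene0.png.npz'))['img']
cv2.imwrite('pics/m9.png',np.vstack([cv2.resize(i[190:310,170:480,::-1],None,fx=2.4,fy=2.4,interpolation=cv2.INTER_CUBIC) for i in (a,c['img'])]))"
```

```text
t 13.4 s 2.5 x -1.0 z 217.1 mm F [-0.4  0.2 -0.9] rot [-1.7992e+02 -1.0000e-02  9.7610e+01]
red top 356.4212062256809 273.4931906614786 all 356.4041224234853 274.684572142411 jig rel W 0.08725732588653383 0.1184573753584937
```

View pics/m9.png

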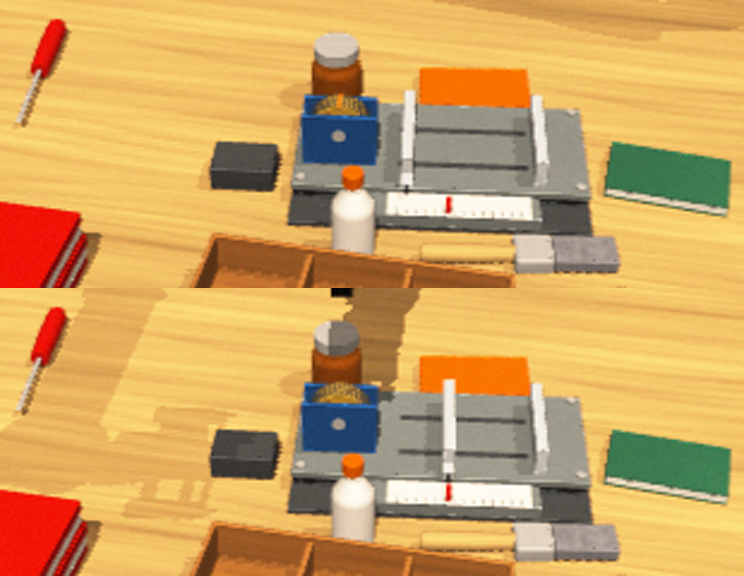

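View pics/rect9.png

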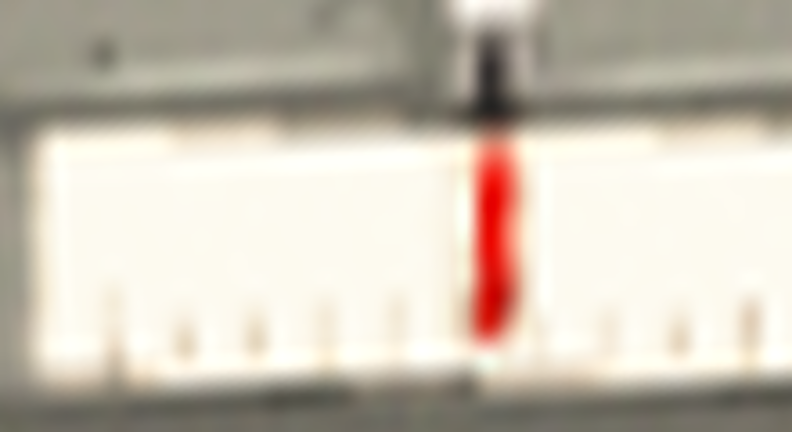

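The pointer stays in line with the mark, every loose thing is at its original pixels, and the arm is clear at z = 0.217. Handing in.

```bash
python3 -c "
from cell import *
print(sign_off())"
```

```text
the job is handed in; nothing more can be done
None
```

I set the jig and handed the job in; no verdict was reported. Using only the wheel, I closed the gap with three strokes of about 34 mm and one of about 10 mm. The vertical force read 5–9 N at the end of each press and stroke.

- **Alignment:** in the last scene picture the pointer is about 0.3 mm from the middle of the red mark. The top picture taken just before the final retreat showed them in line too.
- **Red mark:** it had not moved in the images.
- **Loose things:** all of them look to be where they started, comparing the first and last pictures by eye.
- **Arm:** it finished at z = 0.217 m, touching nothing, with the robot's clock at about 13.5 s.

**What disagreed:**
- The two cameras placed the wheel top about 3–5 mm apart; I used a middle value and the fingertip gripped well.
- The network never found the red mark, and most of its pointer positions were off. The alignment figures come from my own reading of the rectified pictures.
- Before the last stroke, the image showed 3.6 mm left to go while the stroke sum gave about 4.5 mm. I rolled about 10 mm of rim, and the picture afterwards confirmed the alignment.

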